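Rinse a bisque tumbler on the spring-loaded cup rinser

ROBOT

A 7-joint arm with a two-finger parallel gripper is mounted at the origin on the work surface; the furniture and walls round the work are solid. World frame = base frame: x ahead of the robot, y to its left, z up, the work surface at z = 0. Lengths are in m, angles in rad, forces in N, time in s.
With the tool pointing down it reaches from about 0.4 to 0.875 m from the base axis. Payload 6.5 kg.
Tool frame: the origin (TCP) lies at the very end of the fingers, on their centre line; the grasp point (between the pads) lies 19 mm behind it; z points along the fingers, y is the line along which they close (so a half turn about z gives the same grasp; the last joint's range is limited). The gripper opens to 85 mm and grips with 20 to 120 N. Pads are 22 mm wide; open, the fingers measure 114 mm over their backs; the gripper's body (76 mm by 85 mm) begins 54 mm behind the grasp point. The pads swing forward as they close: fully open they stand 13 mm farther back than shut.
Start: joints at [1.243, 0.536, -0.004, 1.538, 0.003, 1.067, -0.071], TCP at [0.168, -0.628, 0.205] pointing down, gripper open.
Joint ranges: [-2.7, 2.7], [-0.37, 2.16], [-1.27, 1.26], [0.24, 2.4], [-1.31, 4.45], [0.19, 1.91], [-2.76, 2.76]. Speed limits (rad/s): [2.39, 2.39, 3.14, 3.14, 3.14, 3.14, 3.14].

INTERFACE

Orientations are given as a rotation vector (axis times angle).
In Python, from rig import manip, optics, ticket gives the robot as it stands.
- The arm moves only by the tool carry_out, never from a script. Its argument "commands" is a list that holds one entry, the list of rows, each a list of 6 numbers: the shift along the tool's x, y, z in units of 25 mm (1.0 is 25 mm), then the turn, a rotation vector about the tool's x, y, z in units of 5 degrees (1.0 is 5 degrees). In form: [[[tx, ty, tz, rx, ry, rz], ...]]. A call has 1 to 5 rows; each row shifts and turns the commanded pose from where the row before left it, along the tool's axes as they then stand; what a row does not reach is not made up. A row lasts 1/10 s, in which the tool goes at most 50 mm and 8.59 degrees, less where a joint would pass 70% of its speed; a pose out of reach is approached as far as the arm can. A call is refused whole if a number of a shift passes 1 or a number of a turn 1, either way. A call with a gripper value outside its range is refused whole. "grip" is the finger opening in mm, from 0 to 85.4, set as the call begins (left out, the last holds). The fingers move at their own pace and stop on an object; "newtons" is the grip in N (left out, the last holds). Time passes only in rows, so rows that do not move let the fingers close. It gives the time, the measured TCP pose, the force, the opening and the grip force at its end, in the units of the state.
- manip.get_obs(): the state, without advancing time (a new reading comes with each control period).
- optics.camera(name): name is "scene" or "top" or "wrist"; returns (picture, depth): 400x640x3 uint8, red, green, blue; 400x640 float32, m along the optical axis (not along the pixel's ray), 0 where there is no reading.
- optics.camera_model(name): a dict with "K" (3x3 intrinsics, pixels), "world_from_camera" (4x4, takes a point from camera to world coordinates); the wrist camera has in their place "T_tool_cam" (4x4, takes a point from camera to tool coordinates, whose origin is the TCP and whose axes are the flange's). Camera axes: x right, y down, z forward; pixel columns grow to the right and rows downward; lengths in m; the calibration is good to about 2 mm. The wrist camera is an equidistant fisheye: a pixel r from the principal point sees the ray r / f radians off the axis. A picture is of the moment at which its call begins: read the wrist's pose just before it. camera_model takes no time and is no camera call.
- ticket.job_done(): hands the job in; it is judged then, once.
The state is a dict: "t": time; "q": joint angles; "qvel": joint speeds; "tau": joint torques, N m; "position": TCP position; "eef_rot": TCP orientation; "force": force on the tool from outside, world axes, zero at the start; "moment": the same for the moment, N m; "finger_gap": finger opening in m; "gripper_force": force on a finger pad.
Only numpy, scipy, OpenCV 4.12 (cv2) and the standard library are available. Lean on these libraries where they do the work, as an engineer would, in place of code of your own. Each camera call takes 0.05 s, during which the arm holds its last target. There are 200 camera calls.

TASK

Take the pale bisque tumbler out of the slanted rack, turn it mouth down over the nozzle of the cup rinser and push the rinser's spring-loaded star down with the tumbler's rim, level and centred, by 8 mm - a bit over half of its 14 mm stroke, which is the soft spray - and keep it there, never driving the star onto its bottom stop. After at least two seconds of rinsing the program finishes while still gripping the tumbler and holding the star down like that: do not let go or lift. Leave the blue tumbler in the rack and leave the ink jar and the grey bottle standing where they are.

Things in the scene. Friction and masses are not known exactly. Their poses are not given: they have to be found in the camera images.
- bisque_tumbler: Pale cream unglazed straight tumbler, 60 mm across, 85 mm tall, wall 4 mm, inner floor 6 mm thick, 0.1 to 0.2 kg. Origin: centre of its foot (underside); z axis runs foot to mouth. Starts in one of the rack's two bays, mouth towards the robot and down, axis 40 degrees below level, foot centre 115 mm above the table. Free from above and beside; grip across the diameter about 30 mm from the foot.
- bisque_tumbler_mouth (a point): Centre of the bisque tumbler's mouth (52 mm across inside), in the plane of its rim, 85 mm along its z axis from the foot; 60 mm above the table at the start.
- glazed_tumbler: Dark blue glazed tumbler of the same shape and size, lying in the other bay of the rack, 120 mm beside the bisque one. Stays there.
- rack: Fixed wooden rack, about 120 x 265 x 105 mm. Origin on the table midway along it, 35 mm behind its front feet; bays at +60 and -60 mm along its y; mouths point to its -x. Each bay is two dowels 38 mm apart sloping at 40 degrees, touching a tumbler only from below, and a stop board under the low rim, reaching to 22 mm below the tumbler's axis. A tumbler comes out by lifting straight up.
- rinser: Fixed bench-top cup rinser: stainless drip tray 170 x 170 mm, 30 mm high, with a nozzle post in its middle, and behind it (+x of its frame) a white tank 170 mm wide, 140 mm high, that begins 86 mm behind the nozzle axis. Origin on the table under the nozzle axis; z up. Its left, right and front are open, so a hand may lean in from any of these sides.
- nozzle_tip (a point): Tip of the fixed upright nozzle post (13 mm across), 89 mm above the table.
- star_seat (a point): Centre of the grey six-armed star in the plane of its arms' top, on which the rim sits: 58 mm above the table at rest, sinking with the star. Arms reach 44 mm from the axis; the hub is 42 mm across at the arms, tapers and is 18 mm high, so the mouth has 5 mm to spare all round. The stem below has a blue band whose upper edge meets the black collar at 8 mm of travel.
- star (a joint): How far the star is pressed down, in m: 0 at rest, 0.008 wanted, 0.014 on its bottom stop. About 4 N starts it, 0.6 N more per mm: 9 N at 8 mm, 12.5 N at the stop. It springs back when released; the tumbler's weight alone does not press it.
- ink_jar: Loose screw-lid jar with white lid and black glaze, 58 mm across, 86 mm tall, origin under its middle. A bystander.
- grey_bottle: Loose grey bottle, 58 mm across, 165 mm tall, origin under its middle. A bystander.

How it is judged:
On the way, in this order (a step that is already met when the one before it is completed fails the run):
1. the bisque tumbler is held mouth down over the nozzle, clear of the rinser (angle between bisque_tumbler's own z axis and vertical above 2.9 rad and horizontal distance between bisque_tumbler_mouth and nozzle_tip below 0.025 m and height (world z) of bisque_tumbler_mouth above 0.066 m and contact force between the fingers and bisque_tumbler above 1 N and value of joint star below 0.002 m), for 0.1 s.
2. its rim holds the star down 8 mm (5 to 11) for two seconds (value of joint star between 0.005 and 0.011 m and angle between bisque_tumbler's own z axis and vertical above 2.98 rad and horizontal distance between bisque_tumbler_mouth and star_seat below 0.008 m and contact force between bisque_tumbler and rinser above 3 N), for 2 s.
At the end, for the whole second after the job is handed in: Gripped tumbler mouth down on the star, rim on its arms (within 9 degrees of upright-inverted and 8 mm of centre), pressing over 3 N and holding the star 5 to 11 mm down, still; fingers off the rinser; blue tumbler in place (20 mm), jar and bottle standing (all of step 2 and distance between bisque_tumbler_mouth and star_seat below 0.009 m and contact force between the fingers and bisque_tumbler above 1 N and contact force between the fingers and rinser below 0.5 N and linear speed of bisque_tumbler below 0.02 m/s and distance of glazed_tumbler from where it was at the start of the episode below 0.02 m and angle between each of ink_jar, grey_bottle's own z axis and vertical below 0.2 rad); the arm keeps its last pose, push and grip.
It fails at once if the star is driven onto its bottom stop (value of joint star above 0.0132 m).
It fails at once if the blue tumbler is pushed or taken out of its place (distance of glazed_tumbler from where it was at the start of the episode above 0.02 m).
It fails at once if the ink jar is knocked or shoved (angle between ink_jar's own z axis and vertical above 0.4 rad or distance of ink_jar from where it was at the start of the episode above 0.03 m).
It fails at once if the grey bottle is knocked or shoved (angle between grey_bottle's own z axis and vertical above 0.4 rad or distance of grey_bottle from where it was at the start of the episode above 0.03 m).
It also fails if it takes over 48 s, if anything falls off the work surface, if the arm or the gripper's body presses on something with over 40 N, if the wrist force passes 120 N, or if a joint passes its speed limit or range.

## Working session

There is one attempt and no reset: what is moved stays moved. The work goes in short steps, Python scripts to look and compute and a tool call to move; the robot and the scene stay as the last step left them, time stands still between calls to the robot, and variables do not carry over. Pictures are saved under pics/ and viewed, at most 10 in all, crops included, and the job is handed in when it is done.

Besides the shell and the picture viewer there is one more tool, called after "Request:" by a JSON object that holds its "name" and its "arguments". carry_out: Moves the arm, as the interface text tells. Its arguments: {"type":"object","properties":{"commands":{"type":"array","items":{"type":"array","items":{"type":"array","items":{"type":"number"}}}},"grip":{"type":"number"},"newtons":{"type":"number"}},"required":["commands"]}

```bash
ls; mkdir -p pics
python3 - <<'E'
from rig import manip, optics
import cv2, numpy as np
print(manip.get_obs())
for n in("scene","top"):
    p,d=optics.camera(n); cv2.imwrite(f"pics/{n}0.png",p[:,:,::-1]); np.save(f"{n}0.npy",d)
    m=optics.camera_model(n); print(n,m)
print(optics.camera_model("wrist"))
E
```

```text
pics
{'t': 0.0, 'q': array([ 1.24281952,  0.53720928, -0.00447941,  1.53884787,  0.00260027,
        1.0673131 , -0.07118721]), 'qvel': array([ 1.21213502e-03,  9.59393999e-05,  5.86859289e-04,  3.62257353e-04,
        1.12313234e-03, -1.89802485e-04, -1.84396717e-04]), 'tau': array([ 2.53776416e-04, -5.83412111e+01,  1.04880642e+00, -2.59101462e+01,
        1.23931031e-02,  9.35145799e-03,  2.15178829e-05]), 'position': array([ 0.16804709, -0.62720155,  0.20439466]), 'eef_rot': array([-3.11297172e+00, -4.09984553e-01,  5.32403755e-04]), 'force': array([-0.15403127,  1.09983763,  0.50873608]), 'moment': array([0.04088699, 0.0215724 , 0.03366955]), 'gripper_force': 0.0, 'finger_gap': 0.08559265185592527}
scene {'K': array([[515.29620565,   0.        , 312.85453043],
       [  0.        , 515.29620565, 200.93114699],
       [  0.        ,   0.        ,   1.        ]]), 'world_from_camera': array([[-0.5166893 , -0.45410902,  0.72582172, -0.55355511],
       [-0.85608351,  0.2862758 , -0.43031058,  0.66247716],
       [-0.01237728, -0.84370087, -0.53667088,  0.95209091],
       [ 0.     
[... 295 characters left out ...]
      [-0.9997844 ,  0.00284188, -0.02056893, -0.02595281],
       [ 0.01975522, -0.17486947, -0.98439342,  1.30748348],
       [ 0.        ,  0.        ,  0.        ,  1.        ]])}
{'K': array([[309.70691629,   0.        , 315.17416453],
       [  0.        , 309.70691629, 200.96206482],
       [  0.        ,   0.        ,   1.        ]]), 'T_tool_cam': array([[-5.06936850e-04, -9.50822637e-01, -3.09735462e-01,
         7.96585541e-02],
       [ 9.99999812e-01, -3.74896257e-04, -4.85823954e-04,
        -8.05869520e-04],
       [ 3.45813747e-04, -3.09735650e-01,  9.50822648e-01,
        -1.68698886e-01],
       [ 0.00000000e+00,  0.00000000e+00,  0.00000000e+00,
         1.00000000e+00]])}
```

View pics/scene0.png

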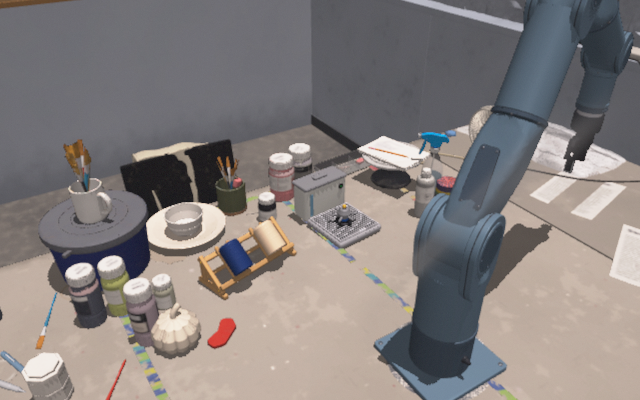

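View pics/top0.png

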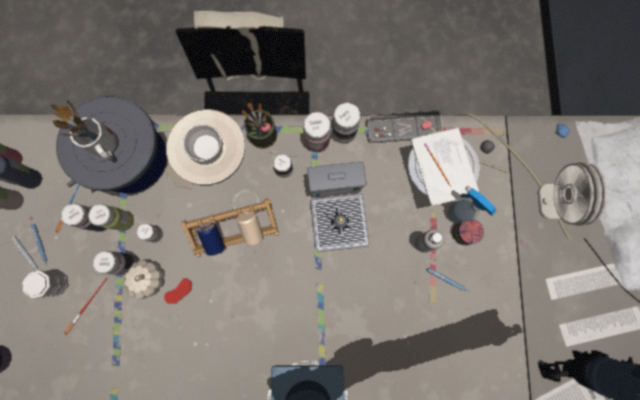

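The top view shows the bisque tumbler at about (249,227), the blue one at (209,238), the nozzle at (340,220), the jar at (282,163) and the bottle at (433,240). I'll zoom in next.

Run:
```python
import cv2
p=cv2.imread("pics/top0.png"); cv2.imwrite("pics/topc.png",cv2.resize(p[150:270,180:380],None,fx=4,fy=4,interpolation=cv2.INTER_CUBIC))
p=cv2.imread("pics/scene0.png"); cv2.imwrite("pics/scc.png",cv2.resize(p[160:300,190:390],None,fx=4,fy=4,interpolation=cv2.INTER_CUBIC))
```

```text
(no output)
```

View pics/topc.png

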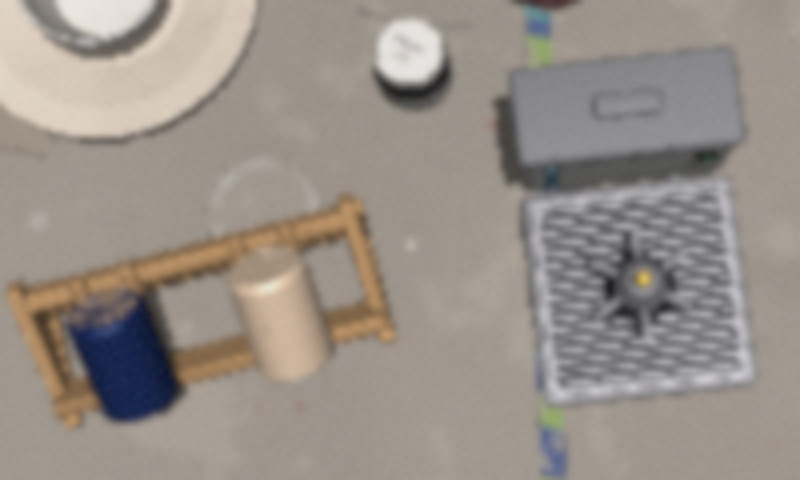

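View pics/scc.png

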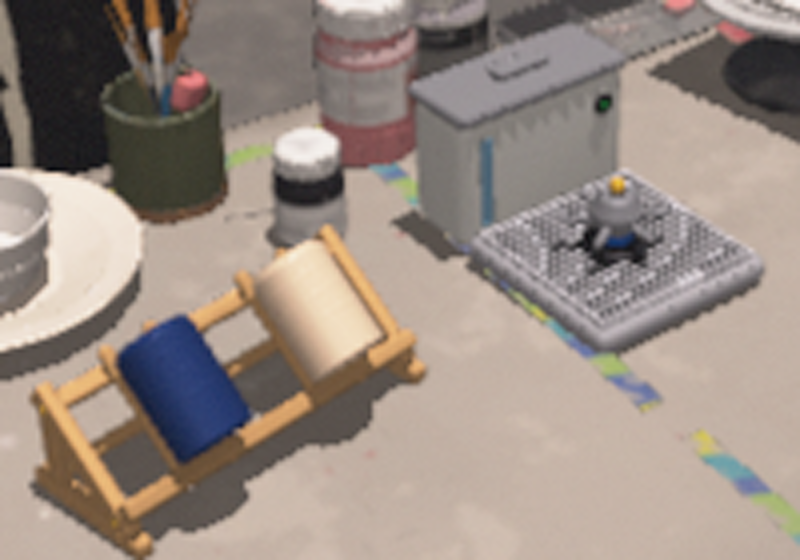

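The crops show the nozzle tip (yellow) at top px (341,219.5) and scene px (344.2,206.2). Both tumblers are plain to segment by colour, with their feet towards +x, away from the robot.

```bash
cat > h.py <<'E'
import numpy as np, cv2
from rig import optics
def cloud(n,d):
    m=optics.camera_model(n);K=m["K"];T=m["world_from_camera"]
    v,u=np.mgrid[:d.shape[0],:d.shape[1]]
    P=np.stack([(u-K[0,2])/K[0,0]*d,(v-K[1,2])/K[1,1]*d,d],-1)
    return P@T[:3,:3].T+T[:3,3]
def ray(n,u,v):
    m=optics.camera_model(n);K=m["K"];T=m["world_from_camera"]
    r=T[:3,:3]@np.array([(u-K[0,2])/K[0,0],(v-K[1,2])/K[1,1],1]);return T[:3,3],r
def at_z(n,u,v,z):
    o,r=ray(n,u,v);return o+r*(z-o[2])/r[2]
E
python3 - <<'E'
from h import *
from scipy.optimize import least_squares
pts={}
for n in("top","scene"):
    p=cv2.imread(f"pics/{n}0.png");d=np.load(f"{n}0.npy");C=cloud(n,d)
    hsv=cv2.cvtColor(p,cv2.COLOR_BGR2HSV)
    box={"top":(slice(205,256),slice(190,266)),"scene":(slice(215,280),slice(215,290))}[n]
    for nm in("bisque","blue"):
        m=np.zeros(d.shape,bool);h,s,v=[hsv[box][...,i] for i in range(3)]
        mm=(h>100)&(h<130)&(s>110) if nm=="blue" else (h<25)&(s>30)&(s<110)&(v>150)
        z=C[box][...,2]; m[box]=mm&(z>.05)&(z<.18)
        m=cv2.erode(m.astype(np.uint8),np.ones((3,3)))>0
        pts[n,nm]=C[m]; print(n,nm,m.sum(),C[m].mean(0).round(4),C[m].min(0).round(3),C[m].max(0).round(3))
    if n=="top":
        print("tip",at_z(n,341,219.5,.089),C[219,341]); print("jar",C[163,282],"bottle",C[240,433])
    else: print("tip",at_z(n,344.2,206.2,.089),C[206,344])
c40,s40=np.cos(np.radians(40)),np.sin(np.radians(40))
def res(P,fx,fy,fz,psi):
    a=np.array([-c40*np.cos(psi),-c40*np.sin(psi),-s40]);q=P-[fx,fy,fz];t=q@a
    r=np.linalg.norm(q-t[:,None]*a,axis=1)-.03
    dx=np.maximum(r,0)
    foot=-t; return np.maximum(r,np.maximum(-t,t-.085))  # sdf (approx)
for sel in(("top",),("scene",),("top","scene")):
    def f(x):
        o=[]
        lx,ly=x[0]-np.sin(x[2])*.12,x[1]+np.cos(x[2])*.12
        for n in sel:
            o+=[res(pts[n,"bisque"],x[0],x[1],.115+x[3],x[2]),res(pts[n,"blue"],lx,ly,.115+x[3],x[2])]
        return np.concatenate(o)
    P=pts[sel[0],"bisque"].mean(0)
    s=least_squares(f,[P[0]+.04,P[1],.25,0],loss="soft_l1",f_scale=.003)
    print(sel,s.x.round(4),"yaw deg",np.degrees(s.x[2]).round(1),"rms",np.sqrt((f(s.x)**2).mean()))
# rinser tank top
C=cloud("top",np.load("top0.npy"))[155:200,300:372].reshape(-1,3)
T=C[(C[:,2]>.13)&(C[:,2]<.15)];r=cv2.minAreaRect((T[:,:2]*1000).astype(np.float32));print("tank",r,cv2.boxPoints(r).round())
E
```

```text
top bisque 435 [0.5167 0.1677 0.1092] [0.473 0.141 0.079] [0.571 0.198 0.136]
top blue 314 [0.4784 0.2754 0.1087] [0.444 0.253 0.078] [0.512 0.305 0.137]
tip [ 0.54215293 -0.10384165  0.089     ] [ 0.54367042 -0.10386409  0.08897863]
jar [0.72086946 0.07607845 0.07758497] bottle [ 0.47324238 -0.35686153  0.16401633]
scene bisque 440 [0.5029 0.1785 0.1074] [0.468 0.147 0.072] [0.536 0.207 0.138]
scene blue 500 [0.4698 0.2959 0.1047] [0.439 0.265 0.071] [0.503 0.323 0.135]
tip [ 0.53666533 -0.09535873  0.089     ] [ 0.54260477 -0.09872007  0.0852995 ]
('top',) [ 0.551   0.1782  0.2628 -0.0026] yaw deg 15.1 rms 0.0017973424682624951
('scene',) [ 0.547   0.1804  0.2612 -0.0038] yaw deg 15.0 rms 0.0024988076745403086
('top', 'scene') [ 0.5497  0.1804  0.2657 -0.0022] yaw deg 15.2 rms 0.0023613926843779037
tank ((665.5185546875, -88.74503326416016), (74.05931854248047, 168.1875), 5.411616325378418) [[ 621.   -9.]
 [ 637. -176.]
 [ 710. -169.]
 [ 694.   -2.]]
```

Request:
{"name": "carry_out", "arguments": {"commands": [[[0.8,-1,-0.9,0,0,0],[0.8,-1,-0.9,0,0,0],[0.8,-1,-0.9,0,0,0],[0.8,-1,-0.9,0,0,0],[0.8,-1,-0.9,0,0,0]]]}}

```text
t: 0.6
position: [0.2327, -0.4797, 0.3183]
eef_rot: [-3.114, -0.41, 0.001]
force: [0.1, -0.5, 1.0]
finger_gap: 0.0853
gripper_force: 0.0
```

Request:
{"name": "carry_out", "arguments": {"commands": [[[0.8,-1,0,0,0,0],[0.8,-1,0,0,0,0],[0.8,-1,0,0,0,0],[0.8,-1,0,0,0,0],[0.8,-1,0,0,0,0]]]}}

```text
t: 1.1
position: [0.2969, -0.3332, 0.3176]
eef_rot: [-3.114, -0.41, 0.001]
force: [1.0, 0.2, 0.1]
finger_gap: 0.0855
gripper_force: 0.0
```

```bash
cat >> h.py <<'E'
from scipy.spatial.transform import Rotation as Rn
def obs(): 
    from rig import manip
    return manip.get_obs()
def delta(pt,Rt):
    o=obs();R=Rn.from_rotvec(o["eef_rot"])
    print("t %.2f"%o["t"],"pos",o["position"].round(4),"q",o["q"].round(3),"gap",round(o["finger_gap"],4),"gf",o["gripper_force"],"F",o["force"].round(1))
    print("R\n",R.as_matrix().round(3))
    print("shift units",(R.inv().apply(np.array(pt)-o["position"])/.025).round(2),"turn units",np.degrees((R.inv()*Rt).as_rotvec()/5).round(2))
def tool(az,below,flip=False):
    """tool z at azimuth az, 'below' deg below level; tool x in the vertical plane, up/out"""
    a,b=np.radians([az,below]);h=np.array([np.cos(a),np.sin(a),0]);k=np.array([0,0,1.])
    z=h*np.cos(b)-k*np.sin(b);x=h*np.sin(b)+k*np.cos(b)
    return Rn.from_matrix(np.stack([x,np.cross(z,x),z],1))
E
python3 - <<'E'
from h import *
delta([.527,.172,.29],tool(15.1,90))
E
```

```text
t 1.10 pos [ 0.2969 -0.3332  0.3176] q [ 0.906  0.073 -0.173  1.895  0.014  1.175 -0.581] gap 0.0855 gf 0.0 F [1.  0.2 0.1]
R
 [[ 0.966  0.259 -0.   ]
 [ 0.259 -0.966  0.   ]
 [-0.    -0.    -1.   ]]
shift units [ 14.12 -17.13   1.1 ] turn units [-0.    0.   -0.02]
```

Request:
{"name": "carry_out", "arguments": {"commands": [[[0.8,-1,0,0,0,0],[0.8,-1,0,0,0,0],[0.8,-1,0,0,0,0],[0.8,-1,0,0,0,0],[0.8,-1,0,0,0,0]]]}}

```text
t: 1.6
position: [0.361, -0.1866, 0.3176]
eef_rot: [-3.115, -0.41, 0.001]
force: [0.4, -0.0, 0.7]
finger_gap: 0.0853
gripper_force: 0.0
```

Request:
{"name": "carry_out", "arguments": {"commands": [[[0.8,-1,0,0,0,0],[0.8,-1,0,0,0,0],[0.8,-1,0,0,0,0],[0.8,-1,0,0,0,0],[0.8,-1,0,0,0,0]]]}}

```text
t: 2.1
position: [0.4252, -0.0402, 0.3176]
eef_rot: [3.115, 0.41, -0.001]
force: [0.7, -1.1, -0.6]
finger_gap: 0.0854
gripper_force: 0.0
```

Run:
```python
from h import *
delta([.527,.172,.29],tool(15.1,90))
```

```text
t 2.10 pos [ 0.4252 -0.0402  0.3176] q [ 0.512  0.058 -0.539  1.918  0.033  1.174 -1.348] gap 0.0854 gf 0.0 F [ 0.7 -1.1 -0.6]
R
 [[ 0.966  0.259 -0.   ]
 [ 0.259 -0.966 -0.   ]
 [-0.     0.    -1.   ]]
shift units [ 6.13 -7.14  1.1 ] turn units [ 0.    0.   -0.02]
```

```bash
cat >> h.py <<'E'
def wpose():
    o=obs();T=np.eye(4);T[:3,:3]=Rn.from_rotvec(o["eef_rot"]).as_matrix();T[:3,3]=o["position"]
    return T@optics.camera_model("wrist")["T_tool_cam"]
def wray(T,u,v):
    K=optics.camera_model("wrist")["K"];a=np.array([u-K[0,2],v-K[1,2]])/K[0,0];th=np.hypot(*a)+1e-12
    r=T[:3,:3]@np.r_[a/th*np.sin(th),np.cos(th)];return T[:3,3],r
def wz(T,u,v,z):
    o,r=wray(T,u,v);return o+r*(z-o[2])/r[2]
def wproj(T,P):
    K=optics.camera_model("wrist")["K"];c=T[:3,:3].T@(np.array(P)-T[:3,3]);th=np.arctan2(np.hypot(c[0],c[1]),c[2])
    return K[:2,2]+K[0,0]*th*c[:2]/np.hypot(c[0],c[1])
E
python3 - <<'E'
from h import *
T=wpose();p,d=optics.camera("wrist");np.save("w1T.npy",T);np.save("w1d.npy",d)
p=p[:,:,::-1].copy();cv2.imwrite("pics/w1raw.png",p)
for P in([.542,-.102,.089],[.55,.179,.115],[.487,.162,.06]):
    print(wproj(T,P))
cv2.imwrite("pics/w1.png",cv2.resize(p,(800,500),interpolation=cv2.INTER_CUBIC))
E
```

```text
[386.23629156  91.88413648]
[173.12515798  35.69652271]
[189.72598733  86.50353213]
```

View pics/w1.png

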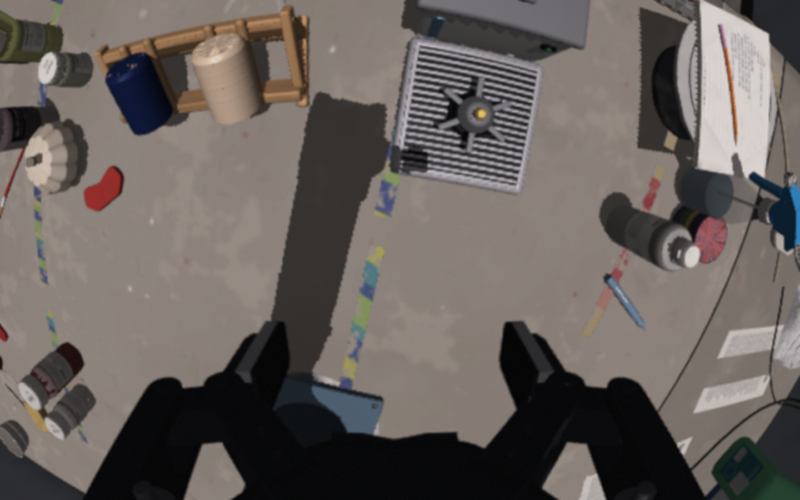

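The wrist view shows the nozzle tip at (482,113)/1.25, within 1 px of the prediction. The bisque tumbler's foot is at about (218,45) and its rim end at (237,112). I'll refine both from here and move on.

Run:
```python
from h import *
from scipy.optimize import least_squares
T=np.load("w1T.npy");print("tip",wz(T,385.6,90.8,.089))
d=np.load("w1d.npy");p=cv2.imread("pics/w1raw.png");hsv=cv2.cvtColor(p,cv2.COLOR_BGR2HSV)
K=optics.camera_model("wrist")["K"]
def pt(u,v):
    o,r=wray(T,u,v);c=T[:3,:3].T@r;return o+r*d[v,u]/c[2]
P=[]
for v in range(24,102):
    for u in range(150,212):
        h,s,b=hsv[v,u]
        if h<25 and 30<s<110 and b>130 and d[v,u]>0:
            x=pt(u,v)
            if .07<x[2]<.17:P.append(x)
P=np.array(P);print(len(P),P.mean(0))
c,s_=np.cos(np.radians(40)),np.sin(np.radians(40));psi=np.radians(15.1)
a=np.array([-c*np.cos(psi),-c*np.sin(psi),-s_])
def f(x):
    q=P-x;t=q@a;r=np.linalg.norm(q-t[:,None]*a,axis=1)-.03
    return np.maximum(r,np.maximum(-t,t-.085))
s=least_squares(f,[.55,.179,.115],loss="soft_l1",f_scale=.002);print(s.x,np.sqrt((f(s.x)**2).mean()))
delta([.527,.172,.29],tool(15.1,90))
```

```text
tip [ 0.54310146 -0.10080924  0.089     ]
2323 [0.516512   0.16666481 0.11041721]
[0.55035053 0.18080481 0.11384948] 0.0009547833199417661
t 2.15 pos [ 0.427  -0.0346  0.3179] q [ 0.508  0.06  -0.547  1.915  0.031  1.173 -1.353] gap 0.0858 gf 0.0 F [3.  5.8 0.4]
R
 [[ 0.964  0.265  0.002]
 [ 0.265 -0.964  0.003]
 [ 0.002 -0.002 -1.   ]]
shift units [ 6.04 -6.91  1.15] turn units [-0.03 -0.03  0.05]
```

```bash
cat > fk.py <<'E'
from h import *
from scipy.optimize import least_squares
lo=np.array([-2.7,-.37,-1.27,.24,-1.31,.19,-2.76]);hi=np.array([2.7,2.16,1.26,2.4,4.45,1.91,2.76])
PRM=[.36,.511,.441,.381,-.043]
def fk(q,p=None):
    h,L1,L2,Lt,off=PRM if p is None else p
    Z=lambda a:Rn.from_euler("z",-a);Y=lambda a:Rn.from_euler("y",a)
    R=Z(q[0])*Y(q[1]);x=np.array([0,0,h])+R.apply([0,off,L1]);R=R*Z(q[2])*Y(q[3]);x=x+R.apply([0,0,L2])
    R=R*Z(q[4])*Y(q[5])*Z(q[6]);x=x+R.apply([0,0,Lt])
    return x,R*Rn.from_matrix([[0,-1,0],[1,0,0],[0,0,1.]])
def ik(pt,Rt,q0,reg=.01):
    def f(q):
        x,R=fk(q);return np.r_[(x-pt)*5,(R.inv()*Rt).as_rotvec(),reg*(q-q0)]
    s=least_squares(f,np.clip(q0,lo+.001,hi-.001),bounds=(lo,hi));r=f(s.x)[:6];return s.x,np.abs(r).max()
E
python3 - <<'E'
from fk import *
import fk as F
D=[([1.24281952,.53720928,-.00447941,1.53884787,.00260027,1.0673131,-.07118721],[.16804,-.6272,.2044]),([.906,.073,-.173,1.895,.014,1.175,-.581],[.2969,-.3332,.3176]),([.512,.058,-.539,1.918,.033,1.174,-1.348],[.4252,-.0402,.3176])]
for q,x in D:
    X,R=fk(q);print(X.round(4),x,R.as_matrix().round(2).tolist())
rng=np.random.default_rng(0)
noz=np.array([.543,-.101,.105])
q0=obs()["q"]
for h in(.32,.40):
    F.PRM=[h,.511,.441,h+.021,-.043]
    R=tool(15.1,90);print("pick",ik(np.array([.528,.174,.0957])+R.apply([0,0,.019]),R,q0))
    for az in(15,-30,-60,-85,60,105):
        for th in(30,40,50):
            R=tool(az,th);best=[]
            for k in range(12):
                q,e=ik(noz+R.apply([0,0,.019]),R,q0 if k==0 else np.clip(q0+rng.normal(0,.8,7),lo,hi),.002)
                if e<.01:best.append((np.minimum(q-lo,hi-q).min(),q.round(2).tolist()))
            if best:print(h,az,th,len(best),max(best))
E
```

```text
[ 0.1695 -0.6255  0.2046] [0.16804, -0.6272, 0.2044] [[0.97, 0.26, -0.0], [0.26, -0.97, 0.0], [-0.0, -0.0, -1.0]]
[ 0.2926 -0.3267  0.3185] [0.2969, -0.3332, 0.3176] [[0.97, 0.26, -0.0], [0.26, -0.97, -0.0], [-0.0, -0.0, -1.0]]
[ 0.4112 -0.0365  0.3187] [0.4252, -0.0402, 0.3176] [[0.97, 0.26, 0.0], [0.26, -0.97, -0.0], [-0.0, 0.0, -1.0]]
pick (array([-0.13158958,  0.59586289, -0.35250101,  1.85471701,  0.29072605,
        0.74148243, -1.95151542]), np.float64(0.00015678712227387768))
0.32 15 50 4 (np.float64(0.0046574981370546276), [1.25, 0.99, -1.23, 2.26, 2.07, 0.49, -2.76])
0.32 -30 50 1 (np.float64(0.08424042795991449), [0.49, 0.62, -0.73, 2.32, 1.99, 0.81, 2.32])
0.32 -60 30 12 (np.float64(0.22491755787615775), [0.0, 0.83, -0.53, 2.18, 1.67, 1.4, 1.84])
0.32 -60 40 12 (np.float64(0.23685163497676687), [0.1, 0.73, -0.57, 2.16, 1.59, 1.21, 1.99])
0.32 -60 50 12 (np.float64(0.26607085351846216), [0.17, 0.64, -0.54, 2.13, 1.46, 0.99, 2.19])
0.32 -85 40 2 (np.float64(0.5010744457194127), [0.07, 0.82, -0.57, 1.9, 1.25, 1.4, 1.97])
0.32 -85 50 11 (np.float64(0.49245248172010303), [0.18
[... 1239 characters left out ...]
800582205501), [-0.12, 0.86, -0.46, 1.87, 1.16, 1.36, 1.91])
0.4 -85 50 2 (np.float64(0.5143127867248629), [0.12, 0.82, -0.67, 1.89, 1.18, 1.32, 1.99])
0.4 60 30 11 (np.float64(0.23589821351184326), [1.46, 1.28, -1.03, 1.84, -0.04, 0.68, 0.3])
0.4 60 40 12 (np.float64(0.4952345702065646), [1.16, 0.91, -0.66, 1.9, -0.58, 0.69, 0.65])
0.4 60 50 12 (np.float64(0.4101857421069656), [1.1, 0.82, -0.69, 1.93, -0.38, 0.6, 0.37])
0.4 105 30 10 (np.float64(0.3793328020010409), [0.95, 1.32, -0.84, 1.19, 0.01, 1.53, 0.59])
0.4 105 40 11 (np.float64(0.5227746443326982), [0.87, 1.13, -0.67, 1.32, -0.08, 1.39, 0.66])
0.4 105 50 10 (np.float64(0.66488459843116), [0.79, 0.97, -0.55, 1.44, -0.11, 1.25, 0.67])
```

Request:
{"name": "carry_out", "arguments": {"commands": [[[0.87,-1,0.2,0,0,0],[0.87,-1,0.2,0,0,0],[0.87,-1,0.2,0,0,0],[0.87,-1,0.2,0,0,0],[0.87,-1,0.2,0,0,0]]], "grip": 72}}

```text
t: 2.65
position: [0.4981, 0.1084, 0.2923]
eef_rot: [3.115, 0.41, -0.001]
force: [0.4, 0.7, -1.2]
finger_gap: 0.0722
gripper_force: 0.0
```

Request:
{"name": "carry_out", "arguments": {"commands": [[[0.87,-1,0,0,0,0],[0.87,-1,0,0,0,0],[0,0,0.6,0,0,0],[0,0,0.8,0,0,0],[0,0,0,0,0,0]]]}}

```text
t: 3.15
position: [0.5251, 0.1661, 0.255]
eef_rot: [3.114, 0.411, -0.009]
force: [-1.0, 0.4, -0.5]
finger_gap: 0.0723
gripper_force: 0.0
```

Run:
```python
from fk import *
delta([.528,.174,.073],tool(15.1,90))
q=obs()["q"];print(fk(q)[0])
T=wpose();p,d=optics.camera("wrist");np.save("w2T.npy",T)
p=p[:,:,::-1].copy()
for s in(0,.085):
    P=np.array([.550,.180,.115])+s*np.array([-.7396,-.1995,-.643]);u=wproj(T,P);print(u);cv2.circle(p,tuple(int(round(k)) for k in u),2,(0,0,255),-1)
cv2.imwrite("pics/w2.png",cv2.resize(p,(800,500),interpolation=cv2.INTER_CUBIC))
```

```text
t 3.15 pos [0.5251 0.1661 0.255 ] q [ 0.114  0.391 -0.648  1.716  0.256  1.127 -1.918] gap 0.0723 gf 0.0 F [-1.   0.4 -0.5]
R
 [[ 0.966  0.259 -0.005]
 [ 0.259 -0.966 -0.002]
 [-0.006  0.    -1.   ]]
shift units [ 0.23 -0.28  7.28] turn units [ 0.    0.06 -0.01]
[0.51210699 0.16226416 0.25998169]
[309.13878945 154.43443878]
[310.33149535 199.14338202]
```

View pics/w2.png

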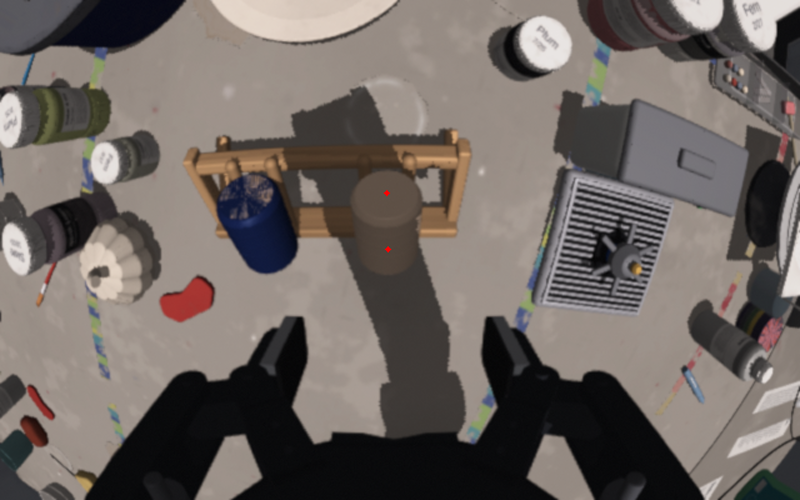

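The wrist view shows the predicted foot centre (386,193) on the foot ellipse and the axis aligned, with the fingers straddling it. Descending.

Request:
{"name": "carry_out", "arguments": {"commands": [[[0.23,-0.28,0.8,0,0,0],[0,0,1,0,0,0],[0,0,1,0,0,0],[0,0,0.8,0,0,0],[0,0,0.4,0,0,0]]]}}

```text
t: 3.7
position: [0.5305, 0.1747, 0.1571]
eef_rot: [3.114, 0.409, -0.002]
force: [0.2, -0.2, 0.8]
finger_gap: 0.0722
gripper_force: 0.0
```

Request:
{"name": "carry_out", "arguments": {"commands": [[[0,0,0.8,0,0,0],[0,0,0.8,0,0,0],[0,0,0.8,0,0,0],[0,0,0.6,0,0,0],[0,0,0.3,0,0,0]]]}}

```text
t: 4.2
position: [0.5308, 0.1751, 0.0748]
eef_rot: [3.115, 0.409, -0.001]
force: [-0.5, 0.3, 0.3]
finger_gap: 0.0719
gripper_force: 0.0
```

Run:
```python
from fk import *
delta([.528,.174,.073],tool(15.1,90))
```

```text
t 4.20 pos [0.5308 0.1751 0.0748] q [ 0.008  0.626 -0.543  1.851  0.441  0.787 -2.078] gap 0.0719 gf 0.0 F [-0.5  0.3  0.3]
R
 [[ 0.966  0.258 -0.   ]
 [ 0.258 -0.966 -0.   ]
 [-0.     0.    -1.   ]]
shift units [-0.12  0.01  0.07] turn units [ 0.    0.   -0.02]
```

Request:
{"name": "carry_out", "arguments": {"commands": [[[-0.12,0,0,0,0,0],[0,0,0,0,0,0],[0,0,0,0,0,0],[0,0,0,0,0,0],[0,0,0,0,0,0]]], "grip": 45, "newtons": 70}}

```text
t: 4.7
position: [0.5286, 0.174, 0.0763]
eef_rot: [3.114, 0.409, 0.002]
force: [-0.8, -2.9, 6.4]
finger_gap: 0.0537
gripper_force: 71.1
```

Request:
{"name": "carry_out", "arguments": {"commands": [[[0,0,0,0,0,0],[0,0,-0.2,0,0,0],[0,0,-0.4,0,0,0],[0,0,-0.6,0,0,0],[0,0,-0.8,0,0,0]]]}}

```text
t: 5.2
position: [0.5272, 0.1749, 0.1262]
eef_rot: [-3.114, -0.411, 0.001]
force: [0.7, -0.2, -1.6]
finger_gap: 0.0541
gripper_force: 70.0
```

Request:
{"name": "carry_out", "arguments": {"commands": [[[0,0,-1,0,0,0],[0,0,-1,0,0,0],[0,0,-1,0,0,0],[0,0,-1,0,0,0],[0,0,-0.6,0,0,0]]]}}

```text
t: 5.7
position: [0.5284, 0.1755, 0.2433]
eef_rot: [-3.114, -0.411, -0.005]
force: [0.6, 0.5, -2.3]
finger_gap: 0.0538
gripper_force: 70.0
```

Request:
{"name": "carry_out", "arguments": {"commands": [[[0,0,0,0,0,0]]]}}

```text
t: 5.8
position: [0.529, 0.1755, 0.2429]
eef_rot: [-3.114, -0.41, -0.007]
force: [0.0, -0.0, -1.5]
finger_gap: 0.0535
gripper_force: 70.0
```

Run:
```python
from fk import *
delta([.528,.174,.24],tool(15.1,90))
W=wpose();p,dw=optics.camera("wrist");cv2.imwrite("pics/w3raw.png",p[:,:,::-1]);np.save("w3d.npy",dw);np.save("w3T.npy",W)
p2,d=optics.camera("scene");p2=p2[:,:,::-1];cv2.imwrite("pics/s3raw.png",p2);np.save("s3d.npy",d)
a=cv2.resize(p[200-130:400,190:450,::-1],(400,508),interpolation=cv2.INTER_CUBIC)
b=cv2.resize(p2[110:280,200:334],(400,508),interpolation=cv2.INTER_CUBIC)
cv2.imwrite("pics/c3.png",np.hstack([a,b]))
```

```text
t 5.80 pos [0.529  0.1755 0.2429] q [ 0.098  0.41  -0.648  1.723  0.275  1.097 -1.945] gap 0.0535 gf 70.02950381487608 F [ 0.  -0.  -1.5]
R
 [[ 0.966  0.259  0.004]
 [ 0.259 -0.966  0.002]
 [ 0.005 -0.    -1.   ]]
shift units [-0.05  0.05  0.12] turn units [-0.   -0.05 -0.02]
```

View pics/c3.png

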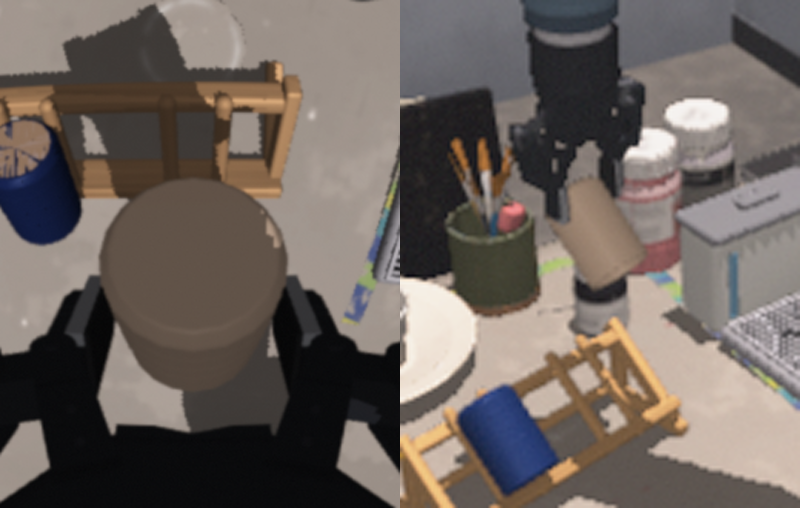

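The tumbler is held, the rack bay is empty, and the foot faces the wrist camera at about (195,265). Next I'll fit its pose in the hand from depth.

```bash
cat > fit.py <<'E'
from fk import *
def wcloud(T,d,u0,u1,v0,v1):
    K=optics.camera_model("wrist")["K"];v,u=np.mgrid[v0:v1,u0:u1];ax=(u-K[0,2])/K[0,0];ay=(v-K[1,2])/K[0,0]
    th=np.hypot(ax,ay);k=np.tan(th)/th;dd=d[v0:v1,u0:u1]
    return (np.stack([ax*k*dd,ay*k*dd,dd],-1)@T[:3,:3].T+T[:3,3]),v,u
def mask(p,s0=30,v0=40):
    h=cv2.cvtColor(p,cv2.COLOR_BGR2HSV);m=(h[...,0]<25)&(h[...,1]>s0)&(h[...,1]<125)&(h[...,2]>v0)
    return cv2.erode(m.astype(np.uint8),np.ones((3,3)))>0
def fitcyl(P,foot,ax):
    """fit 60x85 cylinder; returns foot, axis"""
    e1=np.cross(ax,[0.3,.5,.8]);e1/=np.linalg.norm(e1);e2=np.cross(ax,e1)
    def un(x):
        a=ax+e1*x[3]+e2*x[4];return x[:3]+foot,a/np.linalg.norm(a)
    def f(x):
        c,a=un(x);q=P-c;t=q@a;r=np.linalg.norm(q-t[:,None]*a,axis=1)-.03
        return np.maximum(r,np.maximum(-t,t-.085))
    s=least_squares(f,np.zeros(5),loss="soft_l1",f_scale=.0015);c,a=un(s.x);return c,a,np.sqrt(np.mean(f(s.x)**2))
E
python3 - <<'E'
from fit import *
T=np.load("w3T.npy");Tt=T@np.linalg.inv(optics.camera_model("wrist")["T_tool_cam"]);R=Tt[:3,:3];tcp=Tt[:3,3]
tumb=np.array([-.7396,-.1995,-.643]);foot=np.array([.55,.18,.115])+tcp-np.array([.528,.174,.075])
C,v,u=wcloud(T,np.load("w3d.npy"),250,382,155,272)
m=mask(cv2.imread("pics/w3raw.png"))[155:272,250:382]
P=C[m];q=P-foot;t=q@tumb;r=np.linalg.norm(q-t[:,None]*tumb,axis=1)
Pw=P[(r<.04)&(t>-.01)&(t<.095)]
C=cloud("scene",np.load("s3d.npy"));P=C[mask(cv2.imread("pics/s3raw.png"),30,60)]
q=P-foot;t=q@tumb;r=np.linalg.norm(q-t[:,None]*tumb,axis=1);Ps=P[(r<.038)&(t>-.008)&(t<.093)]
print(len(Pw),len(Ps),foot)
for nm,P in(("w",Pw),("s",Ps),("both",np.vstack([Pw,Ps[::1]]))):
    c,a,e=fitcyl(P,foot,tumb);print(nm,c.round(4),"axis tool",(R.T@a).round(3),"foot tool",(R.T@(c-tcp)).round(4),"rms",e.round(4),"dip",np.degrees(np.arcsin(-a[2])).round(1))
E
```

```text
8806 612 [0.55097613 0.18153218 0.28291377]
w [0.5527 0.1826 0.2777] axis tool [-0.762 -0.007  0.648] foot tool [ 0.0248 -0.0007 -0.0347] rms 0.0007 dip 40.6
s [0.5536 0.1834 0.282 ] axis tool [-0.765 -0.006  0.643] foot tool [ 0.026  -0.0012 -0.039 ] rms 0.0023 dip 40.3
both [0.5512 0.1824 0.2794] axis tool [-0.763 -0.008  0.646] foot tool [ 0.0234 -0.0009 -0.0363] rms 0.0009 dip 40.5
```

```bash
cat > plan.py <<'E'
from fit import *
MT=np.array([-.0409,-.0014,.018])   # mouth in tool
B=40.25
def target(az,mouth):
    R=tool(az,B);return np.array(mouth)-R.apply(MT),R
def rows(pt,Rt,N,cmd=None):
    o=obs();R=Rn.from_rotvec(o["eef_rot"]);p=o["position"].copy()
    if cmd is not None:p,R=cmd
    w=(R.inv()*Rt).as_rotvec()/N;d=(np.array(pt)-p)/N;out=[]
    for i in range(N):
        s=R.inv().apply(d)/.025;r=np.r_[s,np.degrees(w)/5].round(2);out.append(r.tolist())
        R=R*Rn.from_rotvec(w)
    return out
def show(r):
    for i in range(0,len(r),5):print("[["+",".join(map(str,r[i:i+5])).replace(" ","")+"]]")
E
python3 - <<'E'
from plan import *
o=obs();q=o["q"];R=Rn.from_rotvec(o["eef_rot"]);p0=o["position"]
for az in(90,100,110):
    pt,Rt=target(az,[.543,-.101,.13]);w=(R.inv()*Rt).as_rotvec();qq=q;xs=[]
    x0=fk(q)[0]
    for i in range(1,21):
        qq,e=ik(x0+(pt-p0)*i/20,R*Rn.from_rotvec(w*i/20),qq,.02);xs.append(qq)
    xs=np.array(xs);print(az,pt.round(3),np.degrees(w/5).round(2),e.round(3),qq.round(2),np.abs(np.diff(xs,axis=0)).max(0).round(2),np.minimum(xs-lo,hi-xs).min().round(2))
pt,Rt=target(100,[.543,-.101,.13]);show(rows(pt,Rt,22))
E
```

```text
90 [ 0.544 -0.088  0.173] [  6.49   8.46 -13.99] 0.0 [ 1.21  1.13 -1.16  1.55  0.16  1.23  0.18] [0.1  0.06 0.05 0.06 0.04 0.07 0.14] 0.11
100 [ 0.542 -0.088  0.173] [  7.34   8.02 -15.84] 0.0 [ 1.12  1.16 -1.15  1.44  0.19  1.38  0.27] [0.09 0.06 0.05 0.06 0.04 0.08 0.15] 0.12
110 [ 0.54  -0.089  0.173] [  8.19   7.52 -17.68] 0.0 [ 1.03  1.19 -1.14  1.33  0.23  1.53  0.35] [0.09 0.06 0.05 0.07 0.03 0.08 0.15] 0.13
[[[-0.1,0.47,0.12,0.33,0.36,-0.72],[-0.13,0.46,0.1,0.33,0.36,-0.72],[-0.16,0.46,0.09,0.33,0.36,-0.72],[-0.19,0.45,0.07,0.33,0.36,-0.72],[-0.22,0.44,0.05,0.33,0.36,-0.72]]]
[[[-0.25,0.42,0.03,0.33,0.36,-0.72],[-0.28,0.41,0.01,0.33,0.36,-0.72],[-0.3,0.39,-0.01,0.33,0.36,-0.72],[-0.33,0.37,-0.03,0.33,0.36,-0.72],[-0.35,0.35,-0.06,0.33,0.36,-0.72]]]
[[[-0.37,0.32,-0.08,0.33,0.36,-0.72],[-0.38,0.3,-0.1,0.33,0.36,-0.72],[-0.4,0.27,-0.12,0.33,0.36,-0.72],[-0.41,0.24,-0.14,0.33,0.36,-0.72],[-0.42,0.21,-0.16,0.33,0.36,-0.72]]]
[[[-0.43,0.18,-0.18,0.33,0.36,-0.72],[-0.43,0.15,-0.2,0.33,0.36,-0.72],[-0.43,0.11,-0.21,0.33,0.36,-0.72],[-0.43,0.08,-0.23,0.33,0.36,-0.72],[-0.43,0.04,-0.24,0.33,0.36,-0.72]]]
[[[-0.42,0.01,-0.26,0.33,0.36,-0.72],[-0.41,-0.02,-0.27,0.33,0.36,-0.72]]]
```

Request:
{"name": "carry_out", "arguments": {"commands": [[[-0.1,0.5,0,0.36,0.4,-0.79],[-0.14,0.5,0,0.36,0.4,-0.79],[-0.17,0.5,0,0.36,0.4,-0.79],[-0.2,0.5,0,0.36,0.4,-0.79],[-0.24,0.48,0,0.36,0.4,-0.79]]]}}

```text
t: 6.4
position: [0.5315, 0.1086, 0.2335]
eef_rot: [-2.817, -0.889, -0.224]
force: [0.9, -0.2, -1.5]
finger_gap: 0.0539
gripper_force: 70.1
```

Run:
```python
from plan import *
pt,Rt=target(100,[.543,-.101,.17]);delta(pt,Rt);show(rows(pt,Rt,16))
```

```text
t 6.40 pos [0.5315 0.1086 0.2335] q [ 0.498  0.363 -0.797  1.873  0.091  0.868 -1.261] gap 0.0539 gf 70.09043969213963 F [ 0.9 -0.2 -1.5]
R
 [[ 0.81   0.579  0.089]
 [ 0.553 -0.805  0.214]
 [ 0.196 -0.124 -0.973]]
shift units [-4.17  6.69 -0.85] turn units [  5.5    6.04 -11.86]
[[[-0.26,0.42,-0.05,0.34,0.38,-0.74],[-0.28,0.4,-0.07,0.34,0.38,-0.74],[-0.31,0.38,-0.1,0.34,0.38,-0.74],[-0.33,0.35,-0.12,0.34,0.38,-0.74],[-0.35,0.33,-0.14,0.34,0.38,-0.74]]]
[[[-0.36,0.3,-0.16,0.34,0.38,-0.74],[-0.37,0.27,-0.18,0.34,0.38,-0.74],[-0.38,0.24,-0.2,0.34,0.38,-0.74],[-0.39,0.21,-0.22,0.34,0.38,-0.74],[-0.4,0.18,-0.24,0.34,0.38,-0.74]]]
[[[-0.4,0.14,-0.26,0.34,0.38,-0.74],[-0.4,0.11,-0.27,0.34,0.38,-0.74],[-0.4,0.08,-0.29,0.34,0.38,-0.74],[-0.39,0.04,-0.3,0.34,0.38,-0.74],[-0.38,0.01,-0.32,0.34,0.38,-0.74]]]
[[[-0.37,-0.03,-0.33,0.34,0.38,-0.74]]]
```

Request:
{"name": "carry_out", "arguments": {"commands": [[[-0.26,0.42,-0.05,0.34,0.38,-0.74],[-0.28,0.4,-0.07,0.34,0.38,-0.74],[-0.31,0.38,-0.1,0.34,0.38,-0.74],[-0.33,0.35,-0.12,0.34,0.38,-0.74],[-0.35,0.33,-0.14,0.34,0.38,-0.74]]]}}

```text
t: 6.9
position: [0.5346, 0.0469, 0.2272]
eef_rot: [-2.467, -1.258, -0.41]
force: [-0.5, -0.0, -1.7]
finger_gap: 0.0536
gripper_force: 70.2
```

Request:
{"name": "carry_out", "arguments": {"commands": [[[-0.36,0.3,-0.16,0.34,0.38,-0.74],[-0.37,0.27,-0.18,0.34,0.38,-0.74],[-0.38,0.24,-0.2,0.34,0.38,-0.74],[-0.39,0.21,-0.22,0.34,0.38,-0.74],[-0.4,0.18,-0.24,0.34,0.38,-0.74]]]}}

```text
t: 7.4
position: [0.5379, -0.0146, 0.2208]
eef_rot: [-2.065, -1.557, -0.568]
force: [0.9, -0.1, -1.6]
finger_gap: 0.0535
gripper_force: 70.2
```

Request:
{"name": "carry_out", "arguments": {"commands": [[[-0.4,0.14,-0.26,0.34,0.38,-0.74],[-0.4,0.11,-0.27,0.34,0.38,-0.74],[-0.4,0.08,-0.29,0.34,0.38,-0.74],[-0.39,0.04,-0.3,0.34,0.38,-0.74],[-0.38,0.01,-0.32,0.34,0.38,-0.74]]]}}

```text
t: 7.9
position: [0.5409, -0.0763, 0.2138]
eef_rot: [-1.626, -1.785, -0.696]
force: [0.6, -0.0, -1.7]
finger_gap: 0.0537
gripper_force: 70.3
```

Request:
{"name": "carry_out", "arguments": {"commands": [[[0,0,0,0,0,0]]]}}

```text
t: 8.0
position: [0.5418, -0.0781, 0.2123]
eef_rot: [-1.632, -1.78, -0.696]
force: [-0.5, -0.9, -1.6]
finger_gap: 0.0539
gripper_force: 70.4
```

Run:
```python
from plan import *
pt,Rt=target(100,[.543,-.101,.17]);delta(pt,Rt);show(rows(pt,Rt,3))
```

```text
t 8.00 pos [ 0.5418 -0.0781  0.2123] q [ 1.116  0.994 -1.108  1.516  0.054  1.324  0.218] gap 0.0539 gf 70.43910026550293 F [-0.5 -0.9 -1.6]
R
 [[-0.047  0.995 -0.091]
 [ 0.669  0.099  0.736]
 [ 0.742 -0.027 -0.67 ]]
shift units [-0.26 -0.02 -0.31] turn units [ 0.45  0.36 -0.8 ]
[[[-0.09,-0.01,-0.1,0.15,0.12,-0.27],[-0.08,-0.01,-0.11,0.15,0.12,-0.27],[-0.08,-0.01,-0.11,0.15,0.12,-0.27]]]
```

Finish the turn, then look from all the cameras and fit the tumbler and nozzle positions.

Request:
{"name": "carry_out", "arguments": {"commands": [[[-0.09,-0.01,-0.1,0.15,0.12,-0.27],[-0.08,-0.01,-0.11,0.15,0.12,-0.27],[-0.08,-0.01,-0.11,0.15,0.12,-0.27],[0,0,0,0,0,0],[0,0,0,0,0,0]]]}}

```text
t: 8.5
position: [0.5424, -0.0855, 0.2166]
eef_rot: [-1.528, -1.831, -0.71]
force: [1.1, 0.2, -2.0]
finger_gap: 0.0537
gripper_force: 70.4
```

Run:
```python
from plan import *
pt,Rt=target(100,[.543,-.101,.17]);delta(pt,Rt)
o=obs();R=Rn.from_rotvec(o["eef_rot"]);mouth=o["position"]+R.apply(MT);ax=R.apply([-.763,-.007,.646]);foot=mouth-.085*ax
print("pred mouth",mouth.round(4),"axis",ax.round(3))
ims=[]
for n in("scene","top"):
    p,d=optics.camera(n);p=p[:,:,::-1].copy();cv2.imwrite(f"pics/{n}4raw.png",p)
    P=cloud(n,d)[mask(p,25,60)];q=P-foot;t=q@ax;r=np.linalg.norm(q-t[:,None]*ax,axis=1);P=P[(r<.038)&(t>-.01)&(t<.095)]
    if len(P)>60:
        c,a,e=fitcyl(P,foot,ax);print(n,len(P),"mouth",(c+.085*a).round(4),"axis",a.round(3),"rms",e.round(4))
    K=optics.camera_model(n);u=K["K"]@(np.linalg.inv(K["world_from_camera"])@np.r_[mouth,1])[:3];u=(u/u[2]).astype(int);print(u)
    x,y=u[0],u[1];ims.append(cv2.resize(p[max(y-70,0):max(y-70,0)+130,x-50:x+50],(400,520),interpolation=cv2.INTER_CUBIC))
cv2.imwrite("pics/c4.png",np.hstack(ims))
T=wpose();p,d=optics.camera("wrist");p=p[:,:,::-1].copy();cv2.imwrite("pics/w4raw.png",p);np.save("w4T.npy",T)
C,v,u=wcloud(T,d,220,420,120,300);P=C[mask(p)[120:300,220:420]];q=P-foot;t=q@ax;r=np.linalg.norm(q-t[:,None]*ax,axis=1);P=P[(r<.038)&(t>-.01)&(t<.095)]
c,a,e=fitcyl(P,foot,ax);print("wrist",len(P),"mouth",(c+.085*a).round(4),"axis",a.round(3),"rms",e.round(4))
```

```text
t 8.50 pos [ 0.5424 -0.0855  0.2166] q [ 1.101  1.032 -1.118  1.458  0.068  1.402  0.283] gap 0.0537 gf 70.40220256894827 F [ 1.1  0.2 -2. ]
R
 [[-0.118  0.984 -0.133]
 [ 0.637  0.177  0.75 ]
 [ 0.762  0.004 -0.648]]
shift units [-0.18 -0.03  0.01] turn units [-0.01  0.03  0.06]
pred mouth [ 0.5435 -0.0983  0.1738] axis [-0.003 -0.003 -1.   ]
scene 466 mouth [ 0.5474 -0.0976  0.1741] axis [-0.003  0.005 -1.   ] rms 0.0025
[344 181   1]
[340 215   1]
wrist 7054 mouth [ 0.5444 -0.0982  0.173 ] axis [ 0.003 -0.008 -1.   ] rms 0.0008
```

View pics/c4.png

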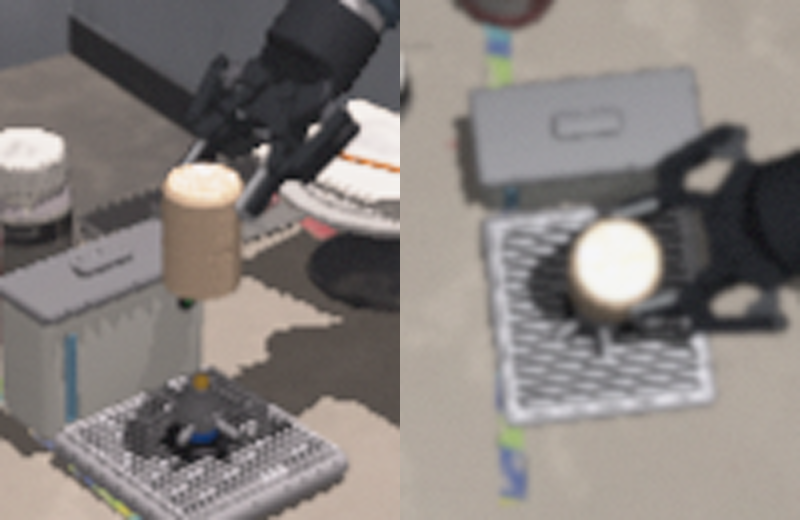

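The scene crop shows the upright inverted tumbler directly above the nozzle column: tip (202,381), tumbler centre x≈201. In the top crop the foot centre is at (617,262), which is top px (344.2,210.5).

Run:
```python
from plan import *
print("top: foot",at_z("top",344.2,210.5,.2588).round(4),"tip",at_z("top",341,219.5,.089).round(4))
h=np.array([-.517,-.856,0])/1.0
# scene column offset of tip/mouth
for P in([.5435,-.0983,.1738],[.543,-.101,.089],[.5421,-.1038,.089]):
    m=optics.camera_model("scene");c=np.linalg.inv(m["world_from_camera"])@np.r_[P,1];u=m["K"]@c[:3];print(P,(u/u[2])[:2].round(2))
p=cv2.imread("pics/scene4raw.png");mm=mask(p,25,60)
for v in range(155,186,4):
    k=np.where(mm[v,325:362])[0]+325;print(v,k.min() if len(k) else None,k.max() if len(k) else None)
# wrist: is tip visible? 
T=np.load("w4T.npy");print(wproj(T,[.543,-.101,.089]))
# yellow tip centroids
for f in("top0","scene0","scene4raw","w1raw"):
    p=cv2.imread(f"pics/{f}.png");h=cv2.cvtColor(p,cv2.COLOR_BGR2HSV);m=((h[...,0]>15)&(h[...,0]<32)&(h[...,1]>140)&(h[...,2]>120))
    x0,y0={"top0":(341,219),"w1raw":(385,91)}.get(f,(344,206));b=m[y0-6:y0+7,x0-6:x0+7];v,u=np.nonzero(b);print(f,u.mean()+x0-6,v.mean()+y0-6,len(u))
```

```text
top: foot [ 0.5432 -0.1016  0.2588] tip [ 0.5422 -0.1038  0.089 ]
[0.5435, -0.0983, 0.1738] [344.31 181.1 ]
[0.543, -0.101, 0.089] [344.57 204.72]
[0.5421, -0.1038, 0.089] [345.48 204.59]
155 None None
159 335 352
163 335 351
167 336 353
171 335 361
175 336 361
179 336 361
183 337 361
[312.3675426  309.26749349]
top0 nan nan 0
scene0 344.0 206.0 9
scene4raw 343.875 205.875 8
w1raw 383.4375 90.625 16<stdin>:15: RuntimeWarning: Mean of empty slice.
  ret = ret.dtype.type(ret / rcount)
```

Request:
{"name": "carry_out", "arguments": {"commands": [[[-0.61,-0.05,0.45,0,0,0],[-0.7,0,0.59,0,0,0],[-0.65,0,0.55,0,0,0],[-0.55,0,0.47,0,0,0],[-0.4,0,0.34,0,0,0]]]}}

```text
t: 9.15
position: [0.5408, -0.0871, 0.1195]
eef_rot: [-1.527, -1.829, -0.709]
force: [-0.1, 0.2, -0.6]
finger_gap: 0.0537
gripper_force: 70.4
```

Request:
{"name": "carry_out", "arguments": {"commands": [[[0,0,0,0,0,0],[0,0,0,0,0,0],[0,0,0,0,0,0]]]}}

```text
t: 9.45
position: [0.5423, -0.0872, 0.1232]
eef_rot: [-1.528, -1.832, -0.712]
force: [0.4, 0.5, -1.0]
finger_gap: 0.054
gripper_force: 70.4
```

Run:
```python
from plan import *
pt,Rt=target(100,[.5425,-.0998,.066]);delta(pt,Rt)
o=obs();R=Rn.from_rotvec(o["eef_rot"]);print("mouth",(o["position"]+R.apply(MT)).round(4),"axis",R.apply([-.763,-.007,.646]).round(3))
```

```text
t 9.45 pos [ 0.5423 -0.0872  0.1232] q [ 1.08   1.144 -1.053  1.481  0.14   1.302  0.34 ] gap 0.054 gf 70.3834779560566 F [ 0.4  0.5 -1. ]
R
 [[-0.119  0.984 -0.132]
 [ 0.637  0.177  0.75 ]
 [ 0.762  0.005 -0.648]]
shift units [-0.43 -0.03  0.38] turn units [0.01 0.03 0.07]
mouth [ 0.5434 -0.1     0.0804] axis [-0.001 -0.003 -1.   ]
```

Request:
{"name": "carry_out", "arguments": {"commands": [[[-0.2,-0.03,0.17,0,0,0],[-0.2,0,0.17,0,0,0],[-0.12,0,0.1,0,0,0],[0,0,0,0,0,0],[0,0,0,0,0,0]]]}}

```text
t: 9.95
position: [0.541, -0.0874, 0.1051]
eef_rot: [-1.528, -1.831, -0.711]
force: [-0.2, 0.1, -1.7]
finger_gap: 0.0536
gripper_force: 70.4
```

```bash
cat > m.py <<'E'
from plan import *
o=obs();R=Rn.from_rotvec(o["eef_rot"]);print("t",o["t"],"mouth",(o["position"]+R.apply(MT)).round(4),"axis",R.apply([-.763,-.007,.646]).round(3),"F",o["force"].round(1),"M",o["moment"].round(2),"q",o["q"].round(2))
E
python3 m.py
```

```text
t 9.95 mouth [ 0.542  -0.1002  0.0623] axis [-0.003 -0.002 -1.   ] F [-0.2  0.1 -1.7] M [-1.04 -0.2   0.05] q [ 1.08  1.17 -1.04  1.48  0.15  1.29  0.35]
```

Request:
{"name": "carry_out", "arguments": {"commands": [[[-0.07,0,0.06,0,0,0],[-0.07,0,0.06,0,0,0],[-0.07,0,0.06,0,0,0],[0,0,0,0,0,0],[0,0,0,0,0,0]]]}}

```text
t: 10.45
position: [0.5413, -0.0876, 0.0987]
eef_rot: [-1.528, -1.831, -0.711]
force: [-0.6, -3.4, 4.8]
finger_gap: 0.0538
gripper_force: 71.2
```

```bash
python3 m.py
```

```text
t 10.45 mouth [ 0.5424 -0.1004  0.0559] axis [-0.002 -0.002 -1.   ] F [-0.6 -3.4  4.8] M [-0.48  0.07  0.15] q [ 1.07  1.17 -1.03  1.48  0.16  1.28  0.35]
```

Request:
{"name": "carry_out", "arguments": {"commands": [[[-0.04,-0.01,-0.04,0,0,0],[-0.03,0,0.025,0,0,0],[-0.03,0,0.025,0,0,0],[0,0,0,0,0,0],[0,0,0,0,0,0]]]}}

```text
t: 10.95
position: [0.5413, -0.0883, 0.0966]
eef_rot: [-1.527, -1.831, -0.712]
force: [0.2, 0.1, 6.7]
finger_gap: 0.0536
gripper_force: 70.7
```

```bash
python3 m.py
python3 - <<'E'
from plan import *
p,d=optics.camera("scene");p=p[:,:,::-1].copy();cv2.imwrite("pics/s5.png",p)
cv2.imwrite("pics/s5c.png",cv2.resize(p[165:245,300:400],(750,600),interpolation=cv2.INTER_CUBIC))
E
```

```text
t 10.95 mouth [ 0.5424 -0.1011  0.0538] axis [-0.002 -0.002 -1.   ] F [0.2 0.1 6.7] M [ 0.14 -0.08 -0.15] q [ 1.07  1.18 -1.03  1.48  0.16  1.28  0.36]
```

View pics/s5c.png

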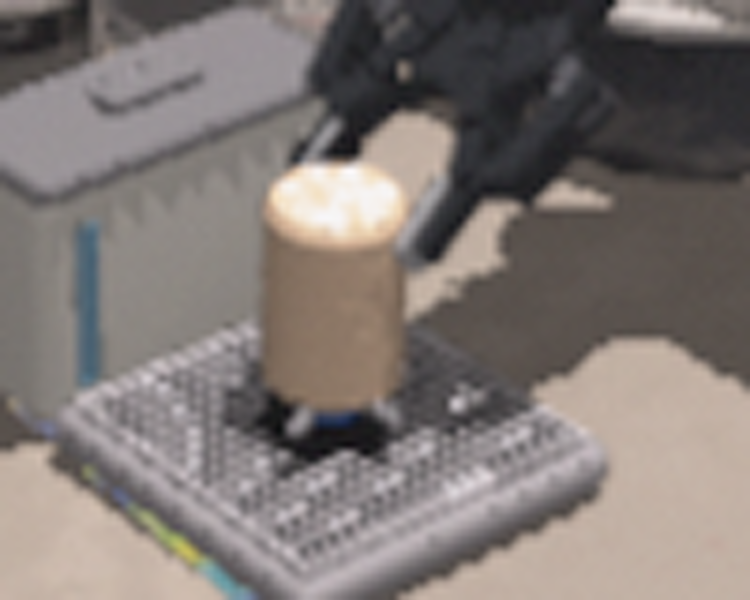

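The scene crop shows the tumbler seated upright on the star arms, with a sliver of blue band still showing at (335,415). The sideways force is gone. I'll measure the press depth more accurately.

```bash
cat > meas.py <<'E'
from plan import *
Fz=[];Z=[];XY=[]
for k in range(6):
    o=obs();R=Rn.from_rotvec(o["eef_rot"]);mouth=o["position"]+R.apply(MT);ax=R.apply([-.763,-.007,.646]);foot=mouth-.085*ax
    Fz.append(o["force"]);T=wpose();p,d=optics.camera("wrist");p=p[:,:,::-1].copy()
    C,v,u=wcloud(T,d,220,420,120,300);P=C[mask(p)[120:300,220:420]];q=P-foot;t=q@ax;r=np.linalg.norm(q-t[:,None]*ax,axis=1);P=P[(r<.038)&(t>-.01)&(t<.095)]
    c,a,e=fitcyl(P,foot,ax);top=P[(np.abs((P-foot)@ax)<.004)];Z.append([mouth[2],(c+.085*a)[2],np.median(top[:,2])-.085]);XY.append(np.r_[(c+.085*a)[:2],a])
print("t",o["t"],"F",np.mean(Fz,0).round(2),"std",np.std(Fz,0).round(2),"z fk/fit/foot",np.mean(Z,0).round(4),"xy,axis",np.mean(XY,0).round(4),"gap",o["finger_gap"],"qvel",np.abs(o["qvel"]).max())
E
python3 meas.py
python3 - <<'E'
# foot plane height seen by the top and scene cameras; star-arm height not visible
from plan import *
for n in("top","scene"):
    p,d=optics.camera(n);C=cloud(n,d);q=C-np.array([.5424,-.1011,.139]);m=(np.hypot(q[...,0],q[...,1])<.024)&(abs(q[...,2])<.012);print(n,m.sum(),np.median(C[m][:,2]))
    q=C-np.array([.543,-.101,.14]);
    g=C[(C[...,2]>.13)&(C[...,2]<.15)&(np.hypot(C[...,0]-.6655,C[...,1]+.0887)<.06)];print("tank top (.140):",len(g),np.median(g[:,2]) if len(g) else 0)
E
```

```text
t 11.25 F [ 0.44 -0.07  5.03] std [0.32 0.41 0.45] z fk/fit/foot [0.0538 0.053  0.053 ] xy,axis [ 5.435e-01 -1.004e-01  1.900e-03  5.000e-04 -1.000e+00] gap 0.0537607054255389 qvel 0.0025930896574627715
top 214 0.13728006140802806
tank top (.140): 642 0.13251436061836275
scene 113 0.13972008154755944
tank top (.140): 416 0.1342375115443623
```

Request:
{"name": "carry_out", "arguments": {"commands": [[[-0.04,0,0.03,0,0,0],[-0.04,0,0.03,0,0,0],[-0.03,0,0.03,0,0,0],[0,0,0,0,0,0],[0,0,0,0,0,0]]]}}

```text
t: 11.9
position: [0.5413, -0.0882, 0.0935]
eef_rot: [-1.526, -1.83, -0.712]
force: [-0.5, -1.6, 7.3]
finger_gap: 0.0539
gripper_force: 70.9
```

```bash
python3 meas.py
```

```text
t 12.15 F [ 0.01 -0.59  7.43] std [0.31 0.6  0.33] z fk/fit/foot [0.0507 0.05   0.05  ] xy,axis [ 5.434e-01 -1.002e-01  1.000e-04  1.700e-03 -1.000e+00] gap 0.05361066195508688 qvel 0.0022150345795376933
```

Request:
{"name": "carry_out", "arguments": {"commands": [[[0,0,0,0,0,0],[0,0,0,0,0,0],[0,0,0,0,0,0],[0,0,0,0,0,0],[0,0,0,0,0,0]]]}}

```text
t: 12.7
position: [0.5413, -0.0882, 0.0935]
eef_rot: [-1.526, -1.831, -0.712]
force: [0.1, -0.9, 7.3]
finger_gap: 0.0538
gripper_force: 70.9
```

Request:
{"name": "carry_out", "arguments": {"commands": [[[0,0,0,0,0,0],[0,0,0,0,0,0],[0,0,0,0,0,0],[0,0,0,0,0,0],[0,0,0,0,0,0]]]}}

```text
t: 13.2
position: [0.5413, -0.0882, 0.0935]
eef_rot: [-1.526, -1.831, -0.712]
force: [0.8, -1.7, 6.8]
finger_gap: 0.0538
gripper_force: 70.9
```

Request:
{"name": "carry_out", "arguments": {"commands": [[[0,0,0,0,0,0],[0,0,0,0,0,0],[0,0,0,0,0,0],[0,0,0,0,0,0],[0,0,0,0,0,0]]]}}

```text
t: 13.7
position: [0.5413, -0.0882, 0.0935]
eef_rot: [-1.526, -1.831, -0.712]
force: [-0.3, 0.0, 7.5]
finger_gap: 0.0537
gripper_force: 70.9
```

Request:
{"name": "carry_out", "arguments": {"commands": [[[0,0,0,0,0,0],[0,0,0,0,0,0],[0,0,0,0,0,0],[0,0,0,0,0,0],[0,0,0,0,0,0]]]}}

```text
t: 14.2
position: [0.5413, -0.0882, 0.0935]
eef_rot: [-1.526, -1.831, -0.712]
force: [-0.2, -0.1, 7.5]
finger_gap: 0.0536
gripper_force: 70.9
```

Request:
{"name": "carry_out", "arguments": {"commands": [[[0,0,0,0,0,0],[0,0,0,0,0,0],[0,0,0,0,0,0],[0,0,0,0,0,0],[0,0,0,0,0,0]]]}}

```text
t: 14.7
position: [0.5413, -0.0882, 0.0935]
eef_rot: [-1.526, -1.831, -0.712]
force: [0.2, -1.1, 7.1]
finger_gap: 0.054
gripper_force: 70.9
```

```bash
python3 meas.py
python3 - <<'E'
from plan import *
p,d=optics.camera("scene");p=p[:,:,::-1].copy();cv2.imwrite("pics/s6c.png",cv2.resize(p[165:245,300:400],(750,600),interpolation=cv2.INTER_CUBIC))
E
```

```text
t 14.95 F [ 0.25 -0.32  7.21] std [0.45 0.53 0.32] z fk/fit/foot [0.0507 0.0499 0.0499] xy,axis [ 5.433e-01 -1.002e-01 -6.000e-04  2.900e-03 -1.000e+00] gap 0.05395781872163022 qvel 0.002736151731679561
```

View pics/s6c.png

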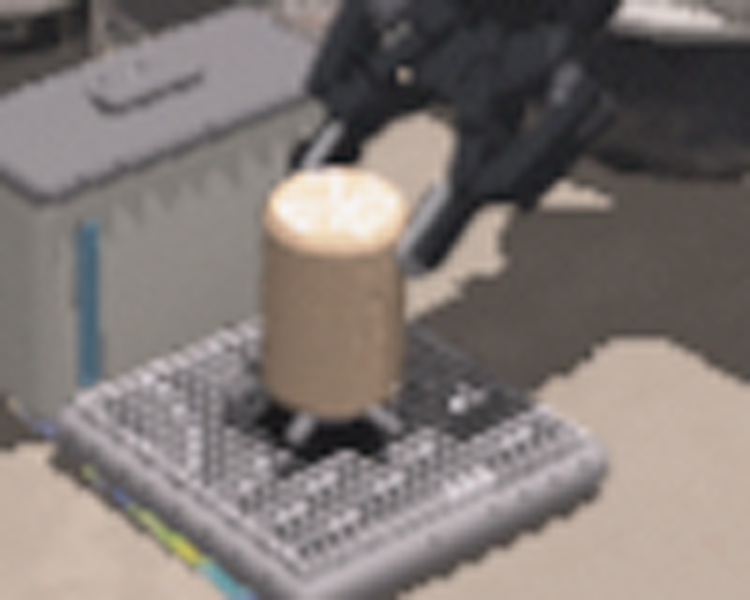

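The blue band has gone into the collar below the rim at (335,415). The tumbler is upright, the force (about 8.7 N on the star) and the height (50 mm) both agree with roughly 8 mm of travel, and everything is steady. Handing in.

```bash
python3 -c "
from rig import ticket
print(ticket.job_done())"
```

```text
the job is handed in; nothing more can be done
None
```

The job is handed in: the gripped bisque tumbler is mouth down on the star, level and centred, and has held it about 8 mm down (estimated from force and height) for about 3 s; the verdict was not shown.

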